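Key the grating disc onto the food processor and press it home

TASK

The grating disc sits loosely on the food processor's spindle, turned the wrong way and not yet down. Turn the disc with a fingertip (its orange tab is there to be pushed, from either side) until the notch in its rim is over the drive pin (at the red block on the base's rim), then press the disc down until it is fully home with the pin standing in the notch, and take the hand away. Only push and press: do not pinch the tab between the fingers and do not lift the disc, and leave everything else on the worktop where it is.

Things in the scene. Friction and masses are not known exactly. Their poses are not given: they have to be found in the camera images.
- processor: teal round food-processor base with a black deck, fixed, 204 mm across and 52 mm high, with a small control panel with three grey buttons on its side, opposite the red block; origin under its centre, on the worktop; its x axis points to the pin and the red block, z up along the spindle
- disc: grating disc: round aluminium-coloured plate, 160 mm across, 4 mm thick, with rows of small dark holes. Origin on the spindle axis at its underside, x axis towards the notch. It turns either way without end (friction 0.06 N m, stays where it is left) and slides down the spindle with about 4 N of push (stays down when let go). Its underside is 67 mm above the worktop at the start
- hub (a point): centre of the flat top (22 mm wide) of the black domed hub in the middle of the disc, on the spindle axis; a good place to press. It lies 10 mm above the disc's upper face, 81 mm above the worktop before the disc is pressed, and goes down 12 mm. The hub is 38 mm wide at its foot
- notch (a point): middle of the notch, on the disc's upper face, 68 mm from the hub axis. The notch is open at the rim, reaches in to 58 mm from the axis, and is 17.5 mm wide here. Wherever the disc is not notched, the pin below stops it from going down.
- pin_tip (a point): round tip of the fixed brass drive pin, 10 mm thick, 13.5 mm high above the deck, 68 mm from the spindle axis. While the disc is up, the tip is hidden 1.5 mm below its underside; a red block, 10 x 10 mm, 14 mm high, on the base's rim just outside the disc, 90 mm from the axis, shows its direction from the hub. With the disc home the pin stands in the notch, 6.5 mm above the disc's upper face
- tab (a point): middle of the top of the orange finger tab that stands upright on the disc, directly opposite the notch, 50 mm from the hub axis. The tab is an upright bar along the disc's radius (32 to 68 mm from the axis), 36 mm long, 12 mm thick and 18 mm high above the disc's upper face. Push it sideways (at right angles to the radius) on one flank to turn the disc.
- disc_drop (a joint): how far the disc has gone down the spindle, m: 0 at the start, 0.012 fully home, negative if it is lifted
- mug: green and white mug, 101 mm high, a bystander; origin at its foot
- salt: salt shaker, 44 mm across and 90 mm high, a bystander; origin at its foot
- spoon: steel teaspoon lying flat, 139 mm long, a bystander; origin at its underside
- pot_scrubber: round green pot scrubber, 73 mm across and 29 mm high, a bystander; origin at its underside

How it is judged:
By the outcome, as a careful person would: the job done as asked, in the order asked, and still so for the second after the job is handed in, with the robot touching nothing.
It also fails if it takes over 53 s, if anything falls off the work surface, if the arm or the gripper's body presses on something with over 40 N, if the wrist force passes 120 N, or if a joint passes its speed limit or range.

ROBOT

A 6-joint arm with a two-finger parallel gripper is mounted at the origin on a cart in front of the work surface, level with it; the furniture and walls round the work are solid. World frame = base frame: x ahead of the robot, y to its left, z up, the work surface at z = 0. Lengths are in m, angles in degrees, forces in N, time in s.
With the tool pointing down it reaches from about 0.325 to 0.775 m from the base axis. Payload 5.5 kg.
Tool frame: the origin (TCP) lies on the centre line of the jaws, within the pads' length; the fingertips stand 14 mm ahead of it and the grasp point (between the pads) lies 5 mm behind it; z points along the fingers, y is the line along which they close (so a half turn about z gives the same grasp; the last joint's range is limited). The gripper opens to 85 mm and grips with 20 to 120 N. Pads are 22 mm wide; open, the fingers measure 114 mm over their backs; the gripper's body (76 mm by 85 mm) begins 54 mm behind the grasp point. The pads swing forward as they close: fully open they stand 13 mm farther back than shut.
Start: joints at [-67.706, 5.22, 70.514, -0, 104.267, -3.249], TCP at [0.259, -0.541, 0.245] pointing down, gripper open.
Joint ranges: [-164.24, 164.24], [-49.07, 125.15], [9.68, 141.18], [-86.29, 266.29], [3.28, 154.24], [-151.56, 151.56]. Speed limits (degrees/s): [147.25, 147.25, 172.46, 180, 180, 180].

INTERFACE

Orientations are given as [roll, pitch, yaw] about the fixed x, y, z axes, in that order (R = Rz(yaw) Ry(pitch) Rx(roll)).
In Python, from cell import observe, get_image, camera_params, sign_off gives the robot as it stands.
- The arm moves only by the shell command python3 -m pendant 'ROWS' [OPENING] [FORCE]. ROWS is JSON, a list of rows, each a list of 6 numbers: the shift along the tool's x, y, z scaled (see below), then the turn, a rotation vector about the tool's x, y, z scaled (see below). In form: [[tx, ty, tz, wx, wy, wz], ...]. A call has 1 to 10 rows; each row shifts and turns the commanded pose from where the row before left it, along the tool's axes as they then stand; what a row does not reach is not made up. The controller multiplies each number of a shift by 0.3 m and each number of a turn by pi rad. A row lasts 1/10 s, in which the tool goes at most 50 mm and 8.59 degrees, less where a joint would pass 70% of its speed; a pose out of reach is approached as far as the arm can. A call with a number of a shift or a turn outside -1 to 1 is refused whole. A call with a gripper value outside its range is refused whole. OPENING is the finger opening in mm, from 0 to 85.4, set as the call begins (- or left out, the last holds). The fingers move at their own pace and stop on an object; FORCE is the grip in N (left out, the last holds). Time passes only in rows, so rows that do not move let the fingers close. It gives the time, the measured TCP pose, the force, the opening and the grip force at its end, in the units of the state.
- observe(): the state, without advancing time (a new reading comes with each control period).
- get_image(name): name is "side" or "top" or "wrist"; returns the picture (400x640x3 uint8, red, green, blue); there is no depth.
- camera_params(name): a dict with "camera_matrix" (3x3 intrinsics, pixels), "world_from_camera" (4x4, takes a point from camera to world coordinates); the wrist camera has in their place "tool_from_camera" (4x4, takes a point from camera to tool coordinates, whose origin is the TCP and whose axes are the flange's). Camera axes: x right, y up, looking along -z (the intrinsics and any distortion apply to the point x, -y, -z); pixel columns grow to the right and rows downward; lengths in m; the calibration is good to about 2 mm. The wrist camera is an equidistant fisheye: a pixel r from the principal point sees the ray r / f radians off the axis. A picture is of the moment at which its call begins: read the wrist's pose just before it. camera_params takes no time and is no camera call.
- sign_off(): hands the job in; it is judged then, once.
The state is a dict: "clock": time; "q": joint angles; "joint_velocities": joint speeds; "joint_efforts": joint torques, N m; "tool_pos": TCP position; "orientation": TCP orientation; "wrist_force": force on the tool from outside, world axes, zero at the start; "torque": the same for the moment, N m; "finger_gap": finger opening in m; "grasp_force": force on a finger pad.
Only numpy, scipy, OpenCV 4.12 (cv2) and the standard library are available. Lean on these libraries where they do the work, as an engineer would, in place of code of your own. Each camera call takes 0.05 s, during which the arm holds its last target. There are 200 camera calls.

## Working session

There is one attempt and no reset: what is moved stays moved. The work goes in short steps, Python scripts to look and compute and a shell command to move; the robot and the scene stay as the last step left them, time stands still between calls to the robot, and variables do not carry over. Pictures are saved under pics/ and viewed, at most 10 in all, crops included, and the job is handed in when it is done.

```bash
mkdir -p pics; ls
python3 - <<'E'
from cell import *
import cv2
print(observe())
for n in("side","top"):
    cv2.imwrite(f"pics/{n}0.png",get_image(n)[:,:,::-1]); print(n,camera_params(n))
print(camera_params("wrist"))
E
```

```text
pics
{'clock': 0.0, 'q': array([-6.77063742e+01,  5.26224263e+00,  7.05829716e+01, -7.34221709e-04,
        1.04265415e+02, -3.24941983e+00]), 'joint_velocities': array([-0.00258952, -0.07978839,  0.02912777,  0.04522047, -0.06177099,
        0.05682611]), 'joint_efforts': array([-1.65408428e-04, -4.58727622e+01, -4.18025851e+01, -1.40517327e-04,
        1.14802361e-02, -1.15699672e-05]), 'tool_pos': array([ 0.25860443, -0.54112708,  0.24414911]), 'orientation': array([-1.79889508e+02, -5.55997076e-03,  2.55428600e+01]), 'wrist_force': array([ 0.07022674,  0.79724901, -1.11830498]), 'torque': array([ 0.02607611,  0.02006173, -0.0064129 ]), 'grasp_force': 0.0, 'finger_gap': 0.08519409426884528}
side {'camera_matrix': array([[509.64828142,   0.        , 318.3031753 ],
       [  0.        , 509.64828142, 205.77044394],
       [  0.        ,   0.        ,   1.        ]]), 'world_from_camera': array([[-0.99389143,  0.02352935, -0.10782487,  0.34664022],
       [-0.10877181, -0.37411504,  0.92098134,  1.15768317],
       [-0.01866881,  0.92708377,  0.37438906,  0.52451626],
       [ 0.    
[... 326 characters left out ...]
, -0.01628142,  0.02666415,  0.04048115],
       [ 0.02526711,  0.0806976 ,  0.99641832,  1.25331228],
       [ 0.        ,  0.        ,  0.        ,  1.        ]])}
{'camera_matrix': array([[309.70691629,   0.        , 323.22543199],
       [  0.        , 309.70691629, 205.35531498],
       [  0.        ,   0.        ,   1.        ]]), 'tool_from_camera': array([[ 5.81555655e-05,  9.59206349e-01,  2.82706874e-01,
         7.07313288e-02],
       [ 9.99999618e-01, -3.02462831e-04,  8.20527359e-04,
         8.30056233e-04],
       [ 8.72563374e-04,  2.82706718e-01, -9.59206000e-01,
        -1.29397881e-01],
       [ 0.00000000e+00,  0.00000000e+00,  0.00000000e+00,
         1.00000000e+00]])}
```

View pics/top0.png

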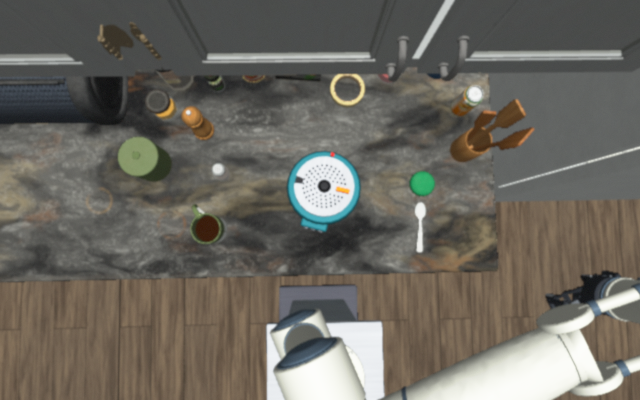

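View pics/side0.png

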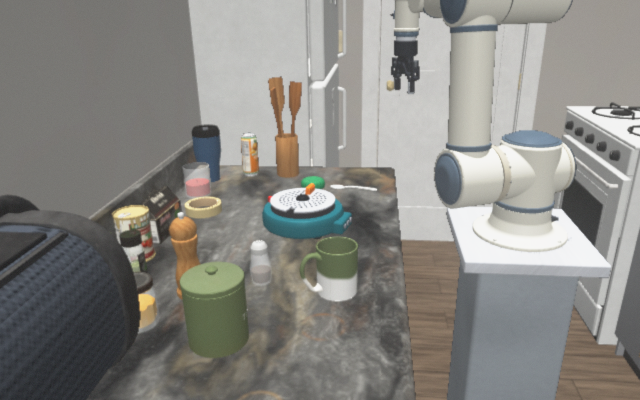

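The top view shows the hub at about (324,186), tab (342,190), notch (299,180) and red block (333,154). The side view shows the disc at about (303,198), with the tab at (310,188). Next I'll triangulate these points.

```bash
cat > h.py <<'E'
import numpy as np, cv2
from scipy.spatial.transform import Rotation as Ro
from cell import *
def ray(n,px,T=None):
    c=camera_params(n);K=c["camera_matrix"];u=(px[0]-K[0,2])/K[0,0];v=(px[1]-K[1,2])/K[1,1]
    if n=="wrist":
        r=np.hypot(u,v);d=np.array([u*np.sin(r)/r,-v*np.sin(r)/r,-np.cos(r)]);W=T@c["tool_from_camera"]
    else: d=np.array([u,-v,-1.]);W=c["world_from_camera"]
    d=W[:3,:3]@d;return W[:3,3],d/np.linalg.norm(d)
def onz(n,px,z,T=None):
    o,d=ray(n,px,T);return o+d*(z-o[2])/d[2]
def tri(a,b):
    A=[];B=[]
    M=0;v=0
    for o,d in(a,b):
        P=np.eye(3)-np.outer(d,d);M=M+P;v=v+P@o
    return np.linalg.solve(M,v)
def tool():
    s=observe();T=np.eye(4);T[:3,:3]=Ro.from_euler("xyz",s["orientation"],degrees=True).as_matrix();T[:3,3]=s["tool_pos"];return T
def blobs(im,lo,hi,box,k=3):
    """im rgb; centroids of hsv-range blobs in box x0,y0,x1,y1"""
    x0,y0,x1,y1=box;h=cv2.cvtColor(im[y0:y1,x0:x1],cv2.COLOR_RGB2HSV)
    m=cv2.inRange(h,np.array(lo),np.array(hi));n,_,st,ce=cv2.connectedComponentsWithStats(m)
    o=sorted(range(1,n),key=lambda i:-st[i,4])[:k]
    return [(st[i,4],(ce[i]+[x0,y0]).round(2)) for i in o]
E
python3 - <<'E'
from h import *
t=cv2.imread("pics/top0.png")[:,:,::-1].copy();s=cv2.imread("pics/side0.png")[:,:,::-1].copy()
bt=(280,145,368,235);bs=(255,175,360,240)
for nm,lo,hi in(("orange",(5,150,120),(20,255,255)),("red",(0,150,80),(4,255,255)),("red2",(172,120,80),(180,255,255)),("dark",(0,0,0),(180,255,60)),("plate",(0,0,150),(180,60,255)),("teal",(85,100,40),(105,255,255))):
    print(nm,"top",blobs(t,lo,hi,bt),"side",blobs(s,lo,hi,bs))
cv2.imwrite("pics/c0.png",np.hstack([cv2.resize(t[145:235,280:368],(396,405),interpolation=2)[:,:,::-1],cv2.resize(s[175:240,255:360],(404,405))[:,:,::-1]]))
E
```

```text
orange top [(np.int32(37), array([342.59, 189.86]))] side [(np.int32(64), array([309.58, 188.3 ]))]
red top [(np.int32(9), array([332., 154.]))] side [(np.int32(6), array([268.83, 197.  ]))]
red2 top [] side []
dark top [(np.int32(673), array([346.71, 227.02])), (np.int32(44), array([323.91, 185.75])), (np.int32(5), array([300.8, 231.6]))] side [(np.int32(3), array([357.  , 222.33])), (np.int32(1), array([359., 224.])), (np.int32(1), array([317., 238.]))]
plate top [(np.int32(2618), array([323.7, 185.9])), (np.int32(4), array([322.5, 145. ])), (np.int32(2), array([302.5, 148. ]))] side [(np.int32(1179), array([302.23, 199.85])), (np.int32(117), array([342.09, 186.48])), (np.int32(25), array([255.88, 220.28]))]
teal top [(np.int32(1402), array([321.1 , 196.22]))] side [(np.int32(1752), array([306.16, 223.05]))]
```

View pics/c0.png

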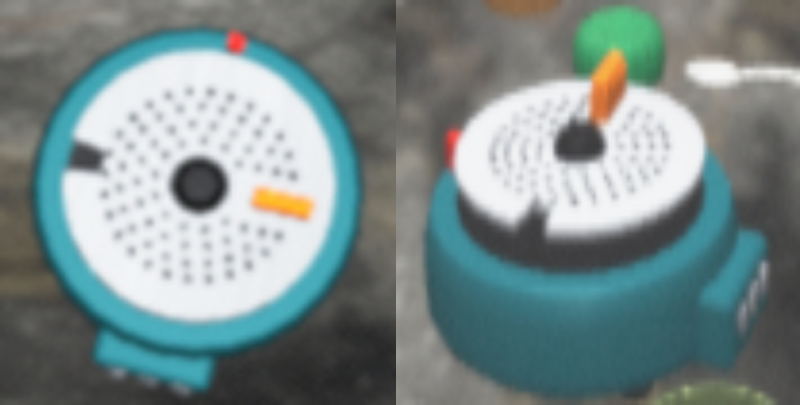

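The crop shows the hub at top (324,186) and side (302,195), the tab at top (342.6,189.9), the notch at upper left, and the red block at (332,154). The tab has to turn by roughly 90°.

Run:
```python
from h import *
H=tri(ray("top",(323.9,185.75)),ray("side",(302.3,195)));print("hub tri",H)
print("tab tri",tri(ray("top",(342.6,189.9)),ray("side",(309.6,188.3))))
P=onz("top",(323.7,185.9),.071);hub=onz("top",(323.9,185.75),.079);print(P,hub)
c=(P+hub)[:2]/2
tb=onz("top",(342.59,189.86),.082)[:2]-c;rd=onz("top",(332.3,154),.061)[:2]-c; nt=onz("top",(299.3,179.8),.069)[:2]-c
for v in(tb,rd,nt):print(np.linalg.norm(v),np.degrees(np.arctan2(v[1],v[0])))
print(onz("side",(302.23,199.85),.071), onz("top",(422,183),.029),onz("top",(207,229),.1))
```

```text
hub tri [ 0.52119761 -0.00270574  0.08036496]
tab tri [ 0.50934612 -0.05209435  0.08016039]
[ 0.52154958 -0.00254794  0.071     ] [ 0.52097294 -0.00279509  0.079     ]
0.05080859319037686 -104.07394706218406
0.09167252359124557 -15.965891543704247
0.06743959623404273 74.56871043165378
[0.52083991 0.00600275 0.071     ] [ 0.53056742 -0.27782532  0.029     ] [0.41126644 0.30037521 0.1       ]
```

```bash
R='[0.1018,-0.0698,0,0,0,0]'; python3 -m pendant '[[0.102,-0.07,0,0,0,0],[0.102,-0.07,0,0,0,0],[0.102,-0.07,0,0,0,0],[0.102,-0.07,0,0,0,0],[0.102,-0.07,0,0,0,0],[0.102,-0.07,0,0,0,0],[0.102,-0.07,0,0,0,0],[0.102,-0.07,0,0,0,0],[0.102,-0.07,0,0,0,0],[0.102,-0.07,0,0,0,0]]' 0 20
python3 -m pendant '[[0.102,-0.07,0,0,0,0],[0.102,-0.07,0,0,0,0],[0.102,-0.07,0,0,0,0],[0.102,-0.07,0,0,0,0],[0.102,-0.07,0,0,0,0],[0,0,0,0,0,-0.045],[0,0,0,0,0,-0.045],[0,0,0,0,0,-0.045],[0,0,0,0,0,-0.045],[0,0,0,0,0,-0.045]]'
python3 -m pendant '[[0,0,0,0,0,-0.045],[0,0,0,0,0,-0.045],[0,0,0,0,0,-0.045],[0,0,0,0,0,-0.045],[0,0,0,0,0,-0.045],[0,0,0,0,0,-0.045],[0,0,0,0,0,-0.045],[0,0,0,0,0,-0.045],[0,0,0,0,0,-0.045],[0,0,0,0,0,-0.045]]'
python3 -m pendant '[[0,0,0,0,0,-0.045],[0,0,0,0,0,-0.045],[0,0,0,0,0,-0.015],[0,0,0,0,0,0],[0,0,0,0,0,0]]'
```

```text
clock: 1.1
tool_pos: [0.4446, -0.2185, 0.2448]
orientation: [-180.0, 0.0, 25.5]
wrist_force: [-0.3, -0.5, -0.2]
finger_gap: 0.0002
grasp_force: 0.0
clock: 2.1
tool_pos: [0.5369, -0.0591, 0.2446]
orientation: [-179.9, 0.0, 66.4]
wrist_force: [0.1, 0.2, -0.9]
finger_gap: 0.0001
grasp_force: 0.0
clock: 3.1
tool_pos: [0.5369, -0.0592, 0.2447]
orientation: [-180.0, -0.1, 147.4]
wrist_force: [0.5, 0.5, -0.5]
finger_gap: 0.0001
grasp_force: 0.0
clock: 3.6
tool_pos: [0.5369, -0.0592, 0.2449]
orientation: [-180.0, -0.0, 165.9]
wrist_force: [-0.1, 0.2, -0.3]
finger_gap: 0.0001
grasp_force: 0.0
```

```bash
python3 -m pendant '[[0,0,0.1,0,0,0],[0,0,0.1,0,0,0],[0,0,0.1,0,0,0],[0,0,0.11,0,0,0],[0,0,0,0,0,0],[0,0,0,0,0,0]]'
python3 - <<'E'
from h import *
T=tool();w=get_image("wrist");s=get_image("side");np.savez("w1.npz",T=T,w=w)
a=cv2.resize(s[150:240,250:370],(400,300),interpolation=2)
cv2.imwrite("pics/w1.png",np.hstack([cv2.resize(w,(480,300)),a[:, :320]])[:,:,::-1])
E
```

```text
clock: 4.2
tool_pos: [0.5368, -0.0592, 0.1224]
orientation: [-180.0, -0.1, 165.9]
wrist_force: [1.3, -0.2, 0.3]
finger_gap: 0.0003
grasp_force: 0.0
```

View pics/w1.png

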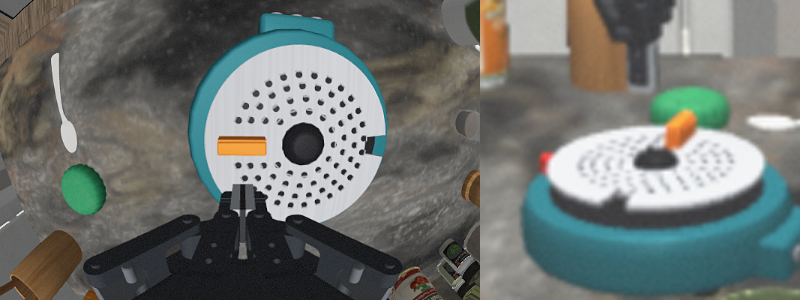

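The wrist view shows the tab at (242,146) and hub (303,144) in the crop. The closed fingers at (243,195) line up squarely with the tab's flank and are still clear of the disc. I'll go down beside it.

```bash
python3 -m pendant '[[0,0,0.03,0,0,0],[0,0,0.03,0,0,0],[0,0,0.027,0,0,0],[0,0,0,0,0,0],[0,0,0,0,0,0]]'
python3 - <<'E'
from h import *
d=np.load("w1.npz");T=d["T"];w=d["w"].copy()
print(blobs(w,(5,150,120),(20,255,255),(260,100,480,280),2))
H=onz("wrist",(303/.75,144/.75),.081,T);t=onz("wrist",(242.5/.75,145.5/.75),.08,T);print(H,t,np.degrees(np.arctan2(*(t-H)[[1,0]])))
s=get_image("side");cv2.imwrite("pics/s2.png",cv2.resize(s[150:240,250:370],(640,480),interpolation=2)[:,:,::-1])
E
```

```text
clock: 4.8
tool_pos: [0.5368, -0.0592, 0.0957]
orientation: [-180.0, -0.1, 165.9]
wrist_force: [0.1, -0.2, -0.9]
finger_gap: 0.0003
grasp_force: 0.0
[(np.int32(1353), array([322.09, 196.01])), (np.int32(52), array([317.94, 183.  ]))]
[ 0.51869585 -0.00754313  0.081     ] [ 0.50883134 -0.05341303  0.08      ] -102.13684054849574
```

View pics/s2.png

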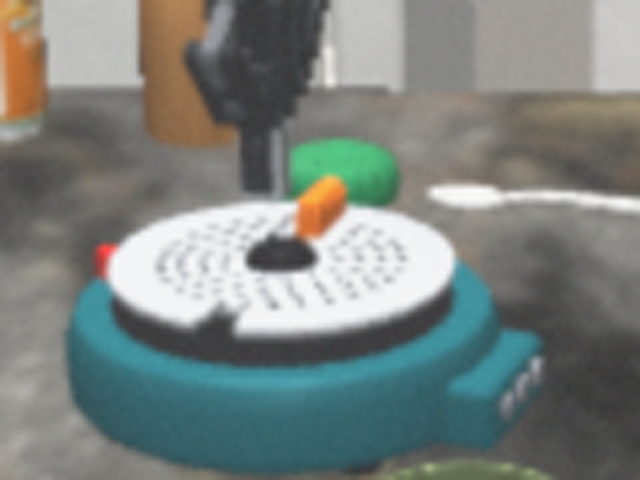

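```bash
python3 -m pendant '[[0.0145,0,0.005,0,0,0],[0.0145,0,0.005,0,0,0],[0.0145,0,0,0,0,0],[0.01533,-0.00427,0,0,0,0.02778],[0.01533,-0.00427,0,0,0,0.02778],[0.01533,-0.00427,0,0,0,0.02778],[0.01533,-0.00427,0,0,0,0.02778],[0.01533,-0.00427,0,0,0,0.02778],[0.01533,-0.00427,0,0,0,0.02778],[0,0,0,0,0,0]]'
cat > st.py <<'E'
import sys
from h import *
t=get_image("top")
o=blobs(t,(5,150,120),(20,255,255),(280,145,368,235));print(o)
v=onz("top",o[0][1],.082)[:2]-[.521,-.0027];print(np.hypot(*v),np.degrees(np.arctan2(v[1],v[0])))
cv2.imwrite("pics/t_%s.png"%sys.argv[1],cv2.resize(t[145:235,280:368],(528,540),interpolation=2)[:,:,::-1])
E
python3 st.py a
```

```text
clock: 5.85
tool_pos: [0.4962, -0.0505, 0.0935]
orientation: [180.0, 0.0, 135.9]
wrist_force: [0.1, 0.4, 1.1]
finger_gap: -0.0001
grasp_force: 0.0
[(np.int32(3), array([339.67, 203.33]))]
0.06274301967116358 -139.5203737114482
```

```bash
python3 -m pendant '[[0.01533,-0.00427,0,0,0,0.02778],[0.01533,-0.00427,0,0,0,0.02778],[0.01533,-0.00427,0,0,0,0.02778],[0.01533,-0.00427,0,0,0,0.02778],[0.01533,-0.00427,0,0,0,0.02778],[0.01533,-0.00427,0,0,0,0.02778],[0.01533,-0.00427,0,0,0,0.02778],[0.01533,-0.00427,0,0,0,0.02778],[0.01533,-0.00427,0,0,0,0.02778],[0,0,0,0,0,0]]'
python3 st.py b
python3 - <<'E'
from h import *
T=tool();w=get_image("wrist");np.savez("w2.npz",T=T,w=w);cv2.imwrite("pics/w2.png",w[:,:,::-1])
print(blobs(w.copy(),(0,150,80),(4,255,255),(100,50,560,350)),blobs(w.copy(),(5,150,120),(20,255,255),(100,50,560,350)))
E
```

```text
clock: 6.9
tool_pos: [0.4688, -0.0191, 0.0933]
orientation: [180.0, -0.0, 91.0]
wrist_force: [0.1, -0.1, -0.4]
finger_gap: 0.0
grasp_force: 0.0
[]
[(np.int32(118), array([530.64, 259.47])), (np.int32(7), array([522.  , 246.57])), (np.int32(1), array([528., 249.]))] [(np.int32(2304), array([330.89, 229.92]))]Traceback (most recent call last):
  File "st.py", line 5, in <module>
    v=onz("top",o[0][1],.082)[:2]-[.521,-.0027];print(np.hypot(*v),np.degrees(np.arctan2(v[1],v[0])))
                ~^^^
IndexError: list index out of range
```

View pics/w2.png

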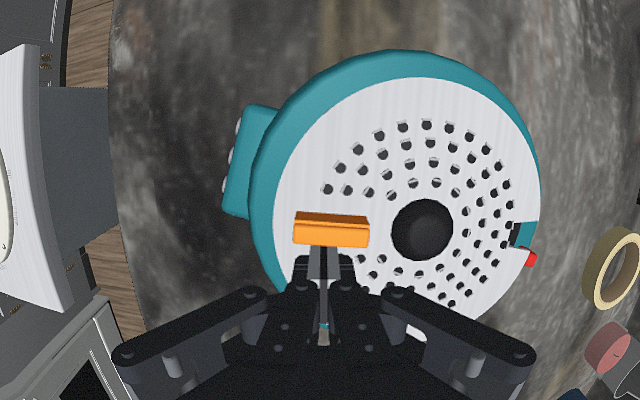

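The wrist view shows the hub at (422,230), the notch around (522,235), red block (530,259) and tab (331,230). There are still about 15° to go.

Run:
```python
from h import *
d=np.load("w2.npz");T=d["T"]
f=lambda p,z:onz("wrist",p,z,T)[:2]
H=f((422,230),.080)
for p,z in(((530.6,259.5),.062),((530.6,259.5),.060),((521,235),.069),((331,235),.088)):
    v=f(p,z)-H;print(p,np.hypot(*v),np.degrees(np.arctan2(v[1],v[0])))
print(H)
```

```text
(530.6, 259.5) 0.09763878540915318 -17.396981996806918
(530.6, 259.5) 0.09966752345373145 -17.655506990979866
(521, 235) 0.07349770051273172 -6.16861104739065
(331, 235) 0.04678083195929773 179.93578116515806
[ 0.51811298 -0.00258463]
```

```bash
python3 -m pendant '[[0.01533,-0.00427,0,0,0,0.02778],[0.01533,-0.00427,0,0,0,0.02778],[0.0092,-0.0025,0,0,0,0.01667],[0,0,0,0,0,0],[-0.02,0,0,0,0,0],[-0.02,0,0,0,0,0],[0,0,-0.06,0,0,0],[0,0,-0.1,0,0,0],[0,0,-0.1,0,0,0],[0,0,0,0,0,0]]'
python3 -m pendant '[[-0.1,-0.1,0,0,0,0],[-0.1,-0.1,0,0,0,0],[-0.1,-0.1,0,0,0,0],[0,0,0,0,0,0],[0,0,0,0,0,0]]'
python3 - <<'E'
from h import *
T=tool();w=get_image("wrist");np.savez("w3.npz",T=T,w=w);cv2.imwrite("pics/w3.png",w[:,:,::-1])
t=get_image("top");cv2.imwrite("pics/t3.png",t[:,:,::-1])
b=(280,145,368,235)
for im,bb in((w,(100,20,600,380)),(t,b)):
  print(blobs(im.copy(),(0,150,80),(4,255,255),bb),blobs(im.copy(),(5,150,120),(20,255,255),bb),blobs(im.copy(),(0,0,0),(180,255,60),bb))
E
```

```text
clock: 8.0
tool_pos: [0.4654, -0.0198, 0.1762]
orientation: [179.5, -0.0, 78.0]
wrist_force: [-0.9, -0.4, 0.1]
finger_gap: -0.0001
grasp_force: 0.0
clock: 8.5
tool_pos: [0.3566, -0.0888, 0.171]
orientation: [179.9, -0.0, 77.8]
wrist_force: [-0.3, 0.4, 0.6]
finger_gap: 0.0001
grasp_force: 0.0
[(np.int32(136), array([566.49,  94.85]))] [(np.int32(731), array([452.53,  57.69])), (np.int32(2), array([554.5,  85.5])), (np.int32(2), array([554.5,  94. ]))] [(np.int32(26695), array([325.92, 337.44])), (np.int32(13812), array([337.57, 131.66])), (np.int32(1125), array([500.61,  71.92]))]
[(np.int32(9), array([332., 154.]))] [(np.int32(4), array([317.75, 208.25])), (np.int32(2), array([319. , 200.5])), (np.int32(2), array([318. , 204.5]))] [(np.int32(344), array([337.73, 227.78])), (np.int32(40), array([323.52, 185.85]))]
```

View pics/w3.png

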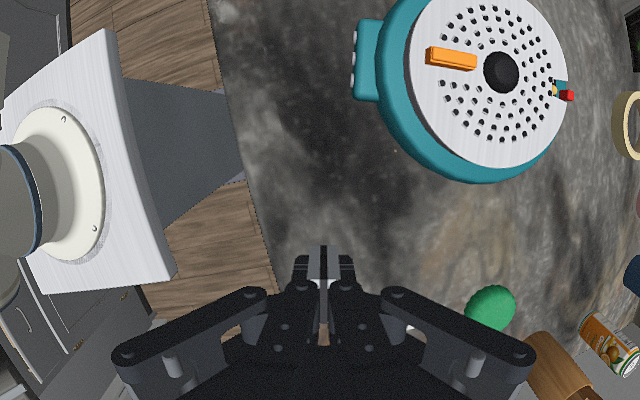

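The tab is at (452,58), the hub at (501,72) and the red block at (567,95). The pin now shows in the notch at about (556,91). I'll zoom in and measure.

Run:
```python
from h import *
d=np.load("w3.npz");T=d["T"];w=d["w"];t=cv2.imread("pics/t3.png")
cv2.imwrite("pics/c3.png",np.hstack([cv2.resize(w[62:112,535:585],(400,400),interpolation=2)[:,:,::-1],cv2.resize(t[150:170,320:340],(400,400),interpolation=2)]))
f=lambda p,z:onz("wrist",p,z,T)[:2]
H=f((500.6,72),.080);print(H)
for p,z in(((566.5,94.85),.061),((452.5,57.7),.087),((452.5,57.7),.084)):
    v=f(p,z)-H;print(p,np.hypot(*v),np.degrees(np.arctan2(v[1],v[0])))
```

```text
[ 0.51578661 -0.00608633]
(566.5, 94.85) 0.0939484510145425 -14.697038866433708
(452.5, 57.7) 0.046174894617764584 163.26351698229286
(452.5, 57.7) 0.0449356075955324 162.2804839104618
```

View pics/c3.png

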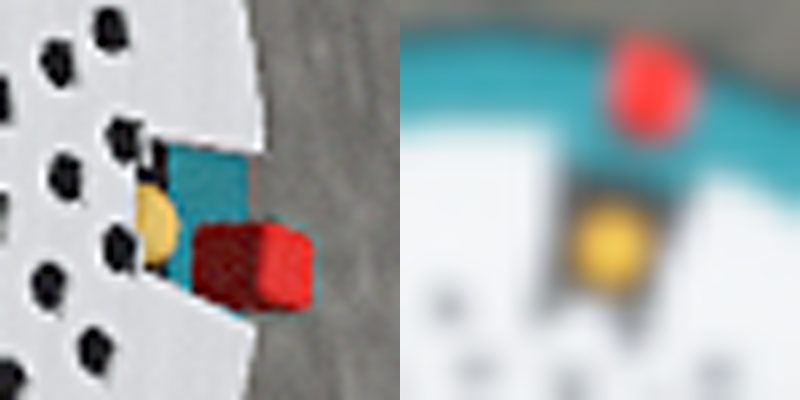

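The notch is centred over the pin: in the top view the pin has about equal gaps on both sides. Next I'll move over the hub and descend.

```bash
python3 -m pendant '[[0.0793,0.095,0,0,0,0],[0.0793,0.095,0,0,0,0],[0.0793,0.095,0,0,0,0],[0.0793,0.095,0,0,0,0],[0.0793,0.095,0,0,0,0],[0,0,0,0,0,0],[0,0,0.08,0,0,0],[0,0,0.08,0,0,0],[0,0,0.06,0,0,0],[0,0,0,0,0,0]]'
```

```text
clock: 9.6
tool_pos: [0.5194, -0.0008, 0.1013]
orientation: [-179.6, 0.1, 78.0]
wrist_force: [-0.6, -0.7, 0.2]
finger_gap: 0.0001
grasp_force: 0.0
```

```bash
for i in 1; do python3 -m pendant '[[0,0,0.01,0,0,0],[0,0,0.01,0,0,0],[0,0,0.01,0,0,0],[0,0,0,0,0,0]]'; done
python3 -m pendant '[[0,0,0.008,0,0,0],[0,0,0.008,0,0,0],[0,0,0,0,0,0]]'
```

```text
clock: 10.0
tool_pos: [0.5212, -0.0016, 0.0965]
orientation: [180.0, -0.0, 77.9]
wrist_force: [-0.6, 0.5, 0.8]
finger_gap: 0.0
grasp_force: 0.0
clock: 10.3
tool_pos: [0.5215, -0.0017, 0.0917]
orientation: [179.9, -0.0, 77.9]
wrist_force: [1.5, -0.0, 2.3]
finger_gap: -0.0002
grasp_force: 0.8
```

```bash
python3 -m pendant '[[0,0,0.008,0,0,0],[0,0,0.008,0,0,0],[0,0,0,0,0,0]]'; python3 -m pendant '[[0,0,0.008,0,0,0],[0,0,0.004,0,0,0],[0,0,0,0,0,0],[0,0,0,0,0,0]]'
```

```text
clock: 10.6
tool_pos: [0.5213, -0.0016, 0.0864]
orientation: [180.0, -0.0, 77.9]
wrist_force: [1.2, 0.6, 2.0]
finger_gap: -0.0002
grasp_force: 0.8
clock: 11.0
tool_pos: [0.5213, -0.0016, 0.083]
orientation: [180.0, -0.0, 77.9]
wrist_force: [1.6, -0.1, 3.3]
finger_gap: -0.0004
grasp_force: 1.5
```

Past the pin and going down freely. I'll press until it stops.

```bash
python3 -m pendant '[[0,0,0.004,0,0,0],[0,0,0.004,0,0,0],[0,0,0,0,0,0],[0,0,0,0,0,0]]'; python3 -m pendant '[[0,0,0.004,0,0,0],[0,0,0.004,0,0,0],[0,0,0,0,0,0],[0,0,0,0,0,0]]'
```

```text
clock: 11.4
tool_pos: [0.5213, -0.0016, 0.0829]
orientation: [179.9, -0.0, 77.9]
wrist_force: [-4.4, 0.6, 14.0]
finger_gap: 0.0
grasp_force: 6.9
clock: 11.8
tool_pos: [0.5215, -0.0016, 0.0828]
orientation: [179.9, -0.0, 77.9]
wrist_force: [-9.6, -0.3, 24.3]
finger_gap: 0.0003
grasp_force: 12.3
```

It stopped hard at z = 0.083, exactly 12 mm of drop. Retreating.

```bash
python3 -m pendant '[[0,0,-0.02,0,0,0],[0,0,-0.05,0,0,0],[0,0,-0.1,0,0,0],[0,0,-0.1,0,0,0],[0,0,-0.1,0,0,0],[-0.08,-0.095,0,0,0,0],[-0.08,-0.095,0,0,0,0],[-0.08,-0.095,0,0,0,0],[-0.08,-0.095,0,0,0,0],[0,0,0,0,0,0]]'
python3 -m pendant '[[0,0,0,0,0,0],[0,0,0,0,0,0],[0,0,0,0,0,0]]'
python3 - <<'E'
from h import *
w=get_image("wrist");s=get_image("side");t=get_image("top")
r=lambda a:cv2.resize(a,(266,266),interpolation=2)
cv2.imwrite("pics/f.png",np.hstack([r(w[0:200,400:600]),r(t[140:235,280:368]),r(s[165:245,255:355])])[:,:,::-1])
E
```

```text
clock: 12.8
tool_pos: [0.3869, -0.0729, 0.1895]
orientation: [-180.0, 0.1, 77.8]
wrist_force: [0.9, 0.5, 0.3]
finger_gap: -0.0001
grasp_force: 0.0
clock: 13.1
tool_pos: [0.39, -0.0713, 0.1889]
orientation: [-179.9, -0.0, 78.0]
wrist_force: [-0.5, -0.1, 0.3]
finger_gap: -0.0002
grasp_force: 0.0
```

View pics/f.png

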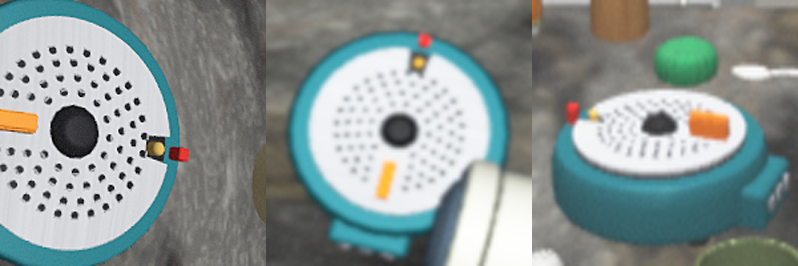

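The disc is down with the pin standing in the notch beside the red block, and the hand is clear.

```bash
python3 -c "from cell import *; print(sign_off())"
```

```text
the job is handed in; nothing more can be done
None
```

The disc was turned by its tab to the pin and pressed 12 mm down until it stopped, with the pin standing in the notch; the hand is clear and the job was handed in at about 13 s.

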